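Tip rinsed milling balls from a perforated-cap jar into the grinding bowl

TASK

The milling balls have been rinsed and drained through the perforated cap of the jar: swivel the flat cover clear of the grinding bowl's port, and unscrew the cap and stand it on the worktop with its holes upward, lower edge flat on the surface. Only when both are done, push the crank over to tip the jar and let all five balls run into the bowl; the jar may stay tipped and the cover open. Leave the beaker, the timer and the tin where they stand.

Things in the scene. Friction and masses are not known exactly. Their poses are not given: they have to be found in the camera images.
- stand: Tilting stand, fixed to the worktop: aluminium base plate 156 x 210 x 10 mm, origin at the centre of its underside. In its frame the jar's axis is at x 0, y -52 mm, the grinding bowl's at x 0, y +32 mm; its -x side, with the crank, faces the robot. Two grey uprights stand 42 to 52 mm either side of the jar's axis along x, 147 mm high.
- cap_center (a point): Centre (half-way up) of the perforated white screw cap on the jar: ribbed skirt 66 mm across, 28 mm tall, about 60 g; its z axis points out of the perforated top. On the jar its lower edge is 167 mm above the worktop, with free room for fingers round it down to 155 mm. Turning needs little torque (under 0.3 N m) and hardly lifts it.
- jar_mouth (a point): Centre of the jar's rim, 192 mm above the worktop (jar upright). Clear straight jar, 52 mm across, 124 mm tall, mouth 48 mm, clamped in the cradle. Two lugs in the cap run under its thread: the cap comes free after 1.7 to 2.3 rad anticlockwise (from above) and stops hard 0.4 rad later, still free. Until free, the thread holds an upward pull. Lift 30 mm straight up to clear it.
- cover (a joint): Angle of the flat aluminium cover over the port, rad: 0 (to 0.25 at the start) over the port, growing as it swivels clockwise (from above) about its pivot screw, away from the robot; stop at 1.95. Port wholly open from 1.45. Friction 0.1 N m; it stays where left. Plate 4 mm thick, top 67 mm above the worktop, a disc 76 mm across centred 54 mm from the screw.
- cover_peg (a point): Middle (half-way up) of the upright black peg on the cover, 15 mm thick, 67 to 89 mm above the worktop, 84 mm from the pivot screw.
- cover_pivot (a point): Centre of the cover's pivot screw, at the cover's upper face.
- port (a point): Centre of the round port in the lid of the grinding bowl, 68 mm across, 62 mm above the worktop. The flat steel lid is 126 mm across. The worktop is clear for 120 mm beyond the stand's +y end, from its middle towards the robot.
- bowl_in (a point): Centre of the bowl's inner floor, 15 mm above the worktop; the bowl is 100 mm wide inside.
- tilt (a joint): Tilt of jar and cradle, rad: 0 upright (stop), growing as the mouth tips towards the bowl (+y of the stand), stop at 2.05 with the mouth pointing obliquely down over the port. A friction brake of 0.25 N m holds it at any angle. The balls begin to run out at about 1.55; all are out at 1.8.
- tilt_axis (a point): Centre of the jar on its horizontal tilt axis (along the stand's x), 130 mm above the worktop.
- crank_knob (a point): Middle of the crank's black handle: a horizontal cylinder 18 mm thick, 46 mm long, parallel to the tilt axis, 70 mm from it, 64 to 110 mm from the jar's axis towards the stand's -x. Upright: 35 mm above the axis, 61 mm to the side away from the bowl; it goes over the top to 37 mm above the axis on the bowl's side. Follow its arc: a level push jams. The hub reaches 12 mm above the axis.
- ball_1_center (a point): Centre of one of the five dark steel milling balls, 17 mm across, 20 g, at the start on the bottom of the jar.
- ball_2_center (a point): Centre of one of the five dark steel milling balls, 17 mm across, 20 g, at the start on the bottom of the jar.
- ball_3_center (a point): Centre of one of the five dark steel milling balls, 17 mm across, 20 g, at the start on the bottom of the jar.
- ball_4_center (a point): Centre of one of the five dark steel milling balls, 17 mm across, 20 g, at the start on the bottom of the jar.
- ball_5_center (a point): Centre of one of the five dark steel milling balls, 17 mm across, 20 g, at the start on the bottom of the jar.
- beaker: Bystander: empty glass beaker, 54 mm across, 70 mm tall, origin under its centre.
- timer: Bystander: flat bench timer, 62 x 66 x 20 mm, origin under its centre.
- tin: Bystander: small grey steel tin, 49 x 69 x 20 mm, origin under its centre.
Things that resemble listed ones, but are neither listed nor needed, are in the scene too. Of the things like the part that bears cap_center, leave any that is black; of the rest the smaller one is meant.

How it is judged:
On the way, in this order (a step that is already met when the one before it is completed fails the run):
1. the cover is swivelled clear of the port, and the cap stands on the worktop, holes upward, with the jar still upright (value of joint cover above 1.4 rad and height (world z) of cap_center below 0.019 m and angle between cap_center's own z axis and vertical below 0.12 rad and value of joint tilt below 0.5 rad), for 0.2 s.
2. the jar is tipped over towards the port (value of joint tilt above 1.3 rad), for 0.2 s.
At the end, for the whole second after the job is handed in: All five balls lie in the grinding bowl (centres within 50 mm of its axis and below the lid); the cover is clear of the port (over 1.4 rad); the cap stands on the worktop, holes upward within 0.12 rad, its lower edge within 5 mm of the surface (horizontal distance between each of ball_1_center, ball_2_center, ball_3_center, ball_4_center, ball_5_center and bowl_in below 0.05 m and height (world z) of each of ball_1_center, ball_2_center, ball_3_center, ball_4_center, ball_5_center below 0.052 m and value of joint cover above 1.4 rad and height (world z) of cap_center below 0.019 m and angle between cap_center's own z axis and vertical below 0.12 rad); the robot touches nothing.
It fails at once if the beaker, the timer or the tin is shifted by more than 30 mm (distance of any of beaker, timer, tin from where it was at the start of the episode above 0.03 m).
It fails at once if the jar is tipped past 0.8 rad with the cap still on it (value of joint tilt above 0.8 rad and distance between cap_center and jar_mouth below 0.02 m).
It also fails if it takes over 72 s, if anything falls off the work surface, if the arm or the gripper's body presses on something with over 40 N, if the wrist force passes 120 N, or if a joint passes its speed limit or range.

ROBOT

A 7-joint arm with a two-finger parallel gripper is mounted at the origin on a cart in front of the work surface, level with it; the furniture and walls round the work are solid. World frame = base frame: x ahead of the robot, y to its left, z up, the work surface at z = 0. Lengths are in m, angles in rad, forces in N, time in s.
With the tool pointing down it reaches from about 0.4 to 0.75 m from the base axis. Payload 19.5 kg.
Tool frame: the origin (TCP) lies at the centre of the arm's flange, where the gripper is bolted on; the fingertips stand 173 mm ahead of it and the grasp point (between the pads) lies 155 mm ahead of it (hold_point_z is the distance from the TCP to the grasp point, in m); z points along the fingers, y is the line along which they close (so a half turn about z gives the same grasp; the last joint's range is limited). The gripper opens to 85 mm and grips with 20 to 120 N. Pads are 22 mm wide; open, the fingers measure 114 mm over their backs; the gripper's body (76 mm by 85 mm) begins 54 mm behind the grasp point. The pads swing forward as they close: fully open they stand 13 mm farther back than shut.
Start: joints at [-1.171, 0.707, -0.028, 1.485, 0.022, 0.951, -0.075], TCP at [0.246, 0.52, 0.405] pointing down, gripper open.
Joint ranges: [-2.71, 2.71], [-0.32, 2.16], [-1.57, 1.52], [0, 2.45], [-1.46, 4.6], [0, 2.02], [-2.83, 2.83]. Speed limits (rad/s): [1.89, 1.89, 2.57, 2.57, 3.01, 3.01, 3.01].

INTERFACE

Orientations are given as a unit quaternion [w, x, y, z].
In Python, from rig import get_state, get_image, camera_info, sign_off, find_in, landmark_of, hold_point_z gives the robot as it stands.
- The arm moves only by the tool move_arm, never from a script. Its argument "moves" is one flat list of numbers, 7 for each row, row after row: the shift along the world's x, y, z normalised to -1 to 1, where 1 is 100 mm, then the turn, a rotation vector about the world's x, y, z normalised to -1 to 1, where 1 is 180 degrees, then the gripper's target within -1 to 1 (fully open at 1, half-way at 0, shut at -1). A call has 1 to 12 rows; each row is the pose to reach, as a shift and turn from the pose commanded when the call began, turning the shorter way round; what a row does not reach only later rows make up. A row lasts 1/12 s, in which the tool goes at most 41.7 mm and 7.16 degrees, less where a joint would pass 70% of its speed; a pose out of reach is approached as far as the arm can. A call with a number of a shift or a turn outside -1 to 1 is refused whole. A call with a gripper value outside its range is refused whole. The fingers move at their own pace and stop on an object; the grip force is fixed at half the most. Time passes only in rows, so rows that repeat a pose let the fingers close. It gives the time, the measured TCP pose, the force, the opening and the grip force at its end, in the units of the state.
- get_state(): the state, without advancing time (a new reading comes with each control period).
- get_image(name): name is "scene" or "top"; returns the picture (480x640x3 uint8, red, green, blue); there is no depth.
- camera_info(name): a dict with "fx", "fy", "cx", "cy" (pixels), "D" ([k1, k2, p1, p2, k3] as OpenCV has them; the pictures are not rectified), "position" and "orientation" of the camera in the world. Camera axes: x right, y up, looking along -z (the intrinsics and any distortion apply to the point x, -y, -z); pixel columns grow to the right and rows downward; lengths in m; the calibration is good to about 2 mm. A picture is of the moment at which its call begins. camera_info takes no time and is no camera call.
- sign_off(): hands the job in; it is judged then, once.
Trained networks look in the newest picture that a camera, given by its name, has taken for a name from the list of things; names that differ only in an ending like _2 or _b are one class to them, and where a whole thing is asked for, a point or a joint stands for the part that bears it (a point fixed in the world has none). Each returns a list of dicts, best first, with "conf" (0 to 1); they miss things now and then, are a little off and sometimes report something else, mostly with a low value. They report only what shows in the picture. A call takes as long as a camera call. They do not tell look-alikes from the thing itself.
- find_in(camera, query): "at" ([x, y, z] in m, in world coordinates, good to about 4 mm: the middle of the surface that is visible of it).
- landmark_of(camera, query): "at" ([x, y, z] in m, in world coordinates, good to about 4 mm: a listed point, or the origin of a listed thing).
The state is a dict: "time_s": time; "joint_pos": joint angles; "joint_velocities": joint speeds; "joint_torque": joint torques, N m; "tool_pos": TCP position; "orientation": TCP orientation; "contact_force": force on the tool from outside, world axes, zero at the start; "ft_torque": the same for the moment, N m; "gripper_width": opening from 0.0 (shut) to 1.0 (fully open); "finger_force": force on a finger pad.
Only numpy, scipy, OpenCV 4.12 (cv2) and the standard library are available. Lean on these libraries where they do the work, as an engineer would, in place of code of your own. Each camera call takes 0.05 s, during which the arm holds its last target. There are 200 camera calls.

## Working session

There is one attempt and no reset: what is moved stays moved. The work goes in short steps, Python scripts to look and compute and a tool call to move; the robot and the scene stay as the last step left them, time stands still between calls to the robot, and variables do not carry over. Pictures are saved under pics/ and viewed, at most 10 in all, crops included, and the job is handed in when it is done.

Besides the shell and the picture viewer there is one more tool, called after "Call:" by a JSON object that holds its "op" and its "data", one argument or row to a line. move_arm: Moves the arm, as the interface text tells. Its arguments: {"type":"object","properties":{"moves":{"type":"array"}},"required":["moves"]}

```bash
mkdir -p pics; ls
python3 - <<'E'
from rig import *
import cv2
for c in ("scene","top"):
    cv2.imwrite(f"pics/{c}0.png",get_image(c)[:,:,::-1])
    for q in ["stand","cap_center","jar_mouth","cover_peg","cover_pivot","port","tilt_axis","crank_knob","beaker","timer","tin"]:
        print(c,q,[(round(d["conf"],2),[round(float(v),3) for v in d["at"]]) for d in landmark_of(c,q)[:4]])
    print(camera_info(c)["position"])
s=get_state();print(s["time_s"],s["tool_pos"],s["orientation"],s["gripper_width"],hold_point_z)
E
```

```text
pics
scene stand [(0.76, [0.537, -0.013, -0.001])]
scene cap_center [(0.92, [0.589, -0.249, 0.013]), (0.69, [0.529, -0.066, 0.182]), (0.59, [0.399, 0.198, 0.017])]
scene jar_mouth [(0.91, [0.528, -0.064, 0.192])]
scene cover_peg [(0.72, [0.528, 0.049, 0.075])]
scene cover_pivot [(0.7, [0.678, 0.151, 0.0])]
scene port [(0.95, [0.543, 0.015, 0.058]), (0.57, [0.528, -0.064, 0.181])]
scene tilt_axis [(0.78, [0.531, -0.061, 0.134])]
scene crank_knob [(0.56, [0.432, -0.112, 0.162]), (0.4, [0.421, -0.18, 0.001])]
scene beaker [(0.83, [0.677, 0.15, 0.003])]
scene timer [(0.7, [0.424, -0.18, -0.0])]
scene tin [(0.63, [0.508, -0.184, -0.004])]
[ 0.03765926 -0.62257525  0.78119105]
top stand [(0.75, [0.539, -0.012, 0.003])]
top cap_center [(0.96, [0.528, -0.063, 0.181]), (0.85, [0.397, 0.193, 0.028]), (0.56, [0.589, -0.248, 0.012])]
top jar_mouth [(0.78, [0.528, -0.065, 0.191])]
top cover_peg [(0.62, [0.53, 0.042, 0.079])]
top cover_pivot [(0.91, [0.576, -0.028, 0.068])]
top port [(0.8, [0.542, 0.019, 0.061])]
top tilt_axis [(0.78, [0.529, -0.067, 0.13])]
top crank_knob [(0.92, [0.433, -0.115, 0.168])]
top beaker [(0.68, [0.674, 0.148, -0.0])]
top timer [(0.71, [0.42, -0.178, 0.001]), (0.58, [0.544, 0.015, 0.058])]
top tin [(0.74, [0.507, -0.184, 0.0]), (0.48, [0.422, -0.177, -0.001])]
[0.4168353  0.01059142 0.96750091]
1.2 [0.24585235 0.51977894 0.40467745] [ 9.77744243e-06  2.19112876e-01  9.75699516e-01 -5.03071201e-05] 1.0001327379555116 0.1547
```

View pics/scene0.png

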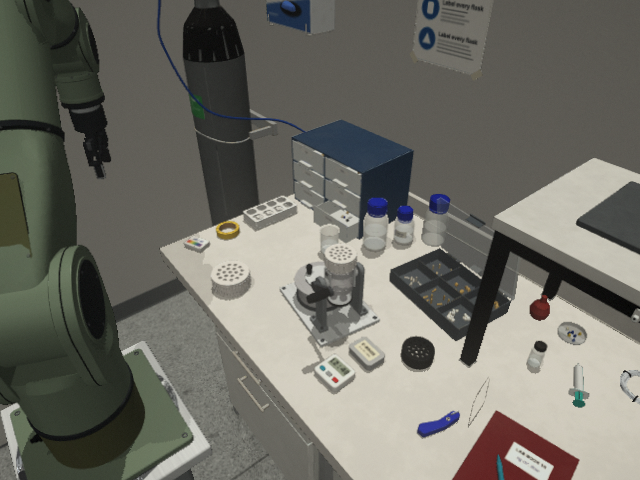

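View pics/top0.png

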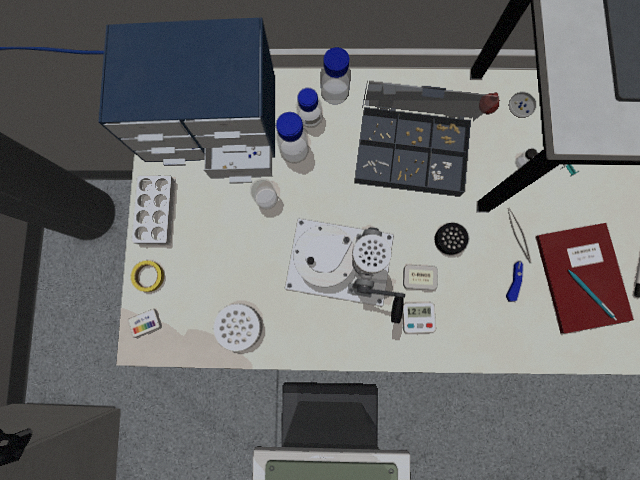

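The jar's white cap is at about (372,252) in the top picture. The cover and its peg are at (310,262), the crank knob at (398,305), and the timer, tin and beaker are where the network reported them. The decoy caps are at (238,327), large and white, and (452,238), black. The stand's yaw is about -0.175 rad.

I'll close the gripper, move over to the peg and rotate by about +35° on the way.

Call:
{"op": "move_arm", "data": {
  "moves": [0.5, -0.98, 0, 0, 0, 0.065, -1, 0.5, -0.98, 0, 0, 0, 0.065, -1, 0.5, -0.98, 0, 0, 0, 0.065, -1]
}}

```text
time_s: 1.45
tool_pos: [0.2972, 0.4189, 0.4047]
orientation: [0.0, 0.116, 0.993, -0.001]
contact_force: [2.0, -0.3, 0.5]
gripper_width: 0.603
finger_force: 0.0
```

Call:
{"op": "move_arm", "data": {
  "moves": [0.5, -0.98, 0, 0, 0, 0.065, -1, 0.5, -0.98, 0, 0, 0, 0.065, -1, 0.5, -0.98, 0, 0, 0, 0.065, -1]
}}

```text
time_s: 1.7
tool_pos: [0.3472, 0.3205, 0.4048]
orientation: [0.0, 0.015, 1.0, -0.001]
contact_force: [1.2, 0.1, -0.1]
gripper_width: 0.143
finger_force: 0.0
```

Call:
{"op": "move_arm", "data": {
  "moves": [0.5, -0.98, 0, 0, 0, 0.065, -1, 0.5, -0.98, 0, 0, 0, 0.065, -1, 0.5, -0.98, 0, 0, 0, 0.065, -1]
}}

```text
time_s: 1.95
tool_pos: [0.397, 0.2226, 0.4048]
orientation: [0.0, -0.087, 0.996, -0.001]
contact_force: [0.2, -0.3, -0.4]
gripper_width: -0.001
finger_force: 0.0
```

Call:
{"op": "move_arm", "data": {
  "moves": [0.5, -0.98, 0, 0, 0, 0, -1, 0.5, -0.98, 0, 0, 0, 0, -1, 0.5, -0.98, 0, 0, 0, 0, -1]
}}

```text
time_s: 2.2
tool_pos: [0.4471, 0.1242, 0.4047]
orientation: [0.0, -0.084, 0.996, -0.001]
contact_force: [1.0, 0.6, -0.5]
gripper_width: 0.002
finger_force: 0.0
```

```bash
cat > h.py <<'E'
from rig import *
import numpy as np
from scipy.spatial.transform import Rotation as R
np.set_printoptions(precision=4,suppress=True)
def st():
    s=get_state(); q=np.array(s["orientation"]); M=R.from_quat(q[[1,2,3,0]]).as_matrix()
    print("t",round(s["time_s"],2),"p",np.array(s["tool_pos"]),"yaw",np.degrees(np.arctan2(M[1,1],M[0,1])).round(2),"z",M[:,2],"j",np.array(s["joint_pos"]),"F",np.array(s["contact_force"]).round(1),"T",np.array(s["ft_torque"]).round(2),"w",round(s["gripper_width"],3),s["finger_force"])
    return s
E
python3 -c "
from h import *; st()"
```

```text
t 2.2 p [0.4471 0.1242 0.4047] yaw 99.62 z [ 0.0005 -0.0012 -1.    ] j [-0.1678  0.5554 -0.2887  1.8663  0.2237  0.7512  1.1589] F [ 1.   0.6 -0.5] T [-0.01 -0.04  0.01] w 0.002 0.0
```

Call:
{"op": "move_arm", "data": {
  "moves": [0.49, -0.92, 0, 0, 0, 0, -1, 0.49, -0.92, -0.3, 0, 0, 0, -1, 0.49, -0.92, -0.6, 0, 0, 0, -1]
}}

```text
time_s: 2.45
tool_pos: [0.4949, 0.0352, 0.3525]
orientation: [0.003, -0.083, 0.997, -0.001]
contact_force: [1.6, -0.8, -0.8]
gripper_width: -0.002
finger_force: 0.0
```

Call:
{"op": "move_arm", "data": {
  "moves": [0, 0, -0.3, 0, 0, 0, -1, 0, 0, -0.6, 0, 0, 0, -1, 0, 0, -0.8, 0, 0, 0, -1, 0, 0, -0.91, 0, 0, 0, -1, 0, 0, -0.91, 0, 0, 0, -1]
}}

```text
time_s: 2.87
tool_pos: [0.4928, 0.0391, 0.2579]
orientation: [-0.001, -0.085, 0.996, -0.0]
contact_force: [-0.2, 0.8, 0.3]
gripper_width: 0.002
finger_force: 0.0
```

Run:
```python
from h import *
s=st(); p0=np.array(s["tool_pos"])[:2]
import cv2
im=get_image("scene"); cv2.imwrite("pics/a.png",cv2.resize(im[220:370,250:400,::-1],None,fx=4,fy=4))
piv=np.array([.576,-.028])
for th in np.linspace(122.6,27,16):
    al=100-(122.6-th)*62/95.6
    d=np.radians(al-90)
    p=piv+.084*np.array([np.cos(np.radians(th)),np.sin(np.radians(th))])-.0185*np.array([np.cos(d),np.sin(d)])
    print(round(th),((p-p0)*10).round(3),round((al-100)/180,3))
```

```text
t 2.87 p [0.4928 0.0391 0.2579] yaw 99.8 z [-0.003  -0.0005 -1.    ] j [-0.0396  0.8364 -0.189   1.9232  0.3516  0.4169  1.2507] F [-0.2  0.8  0.3] T [-0.01  0.01 -0.  ] w 0.002 0.0
123 [0.197 0.005] 0.0
116 [0.277 0.064] -0.023
110 [0.362 0.114] -0.046
103 [0.451 0.154] -0.069
97 [0.544 0.184] -0.092
91 [0.64  0.203] -0.115
84 [0.736 0.212] -0.138
78 [0.832 0.211] -0.161
72 [0.927 0.199] -0.184
65 [1.019 0.177] -0.207
59 [1.108 0.144] -0.23
52 [1.193 0.103] -0.253
46 [1.272 0.053] -0.276
40 [ 1.344 -0.006] -0.299
33 [ 1.41  -0.071] -0.321
27 [ 1.467 -0.144] -0.344
```

View pics/a.png

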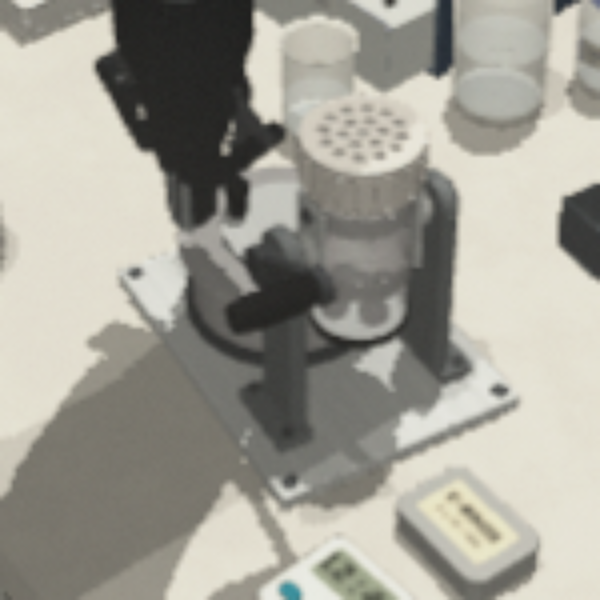

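Call:
{"op": "move_arm", "data": {
  "moves": [0, 0, -0.05, 0, 0, 0, -1, 0.18, 0.04, -0.05, 0, 0, 0, -1, 0.26, 0.1, -0.05, 0, 0, -0.023, -1, 0.34, 0.15, -0.05, 0, 0, -0.046, -1, 0.43, 0.19, -0.05, 0, 0, -0.069, -1, 0.52, 0.22, -0.05, 0, 0, -0.092, -1, 0.62, 0.24, -0.05, 0, 0, -0.115, -1, 0.71, 0.25, -0.05, 0, 0, -0.138, -1, 0.81, 0.25, -0.05, 0, 0, -0.16, -1, 0.9, 0.23, -0.05, 0, 0, -0.184, -1, 1.0, 0.21, -0.05, 0, 0, -0.207, -1]
}}

```text
time_s: 3.83
tool_pos: [0.5935, 0.0605, 0.2558]
orientation: [0.0, 0.239, 0.971, 0.001]
contact_force: [-2.2, 1.7, -0.9]
gripper_width: 0.001
finger_force: 1.2
```

Call:
{"op": "move_arm", "data": {
  "moves": [0.09, -0.03, 0, 0, 0, -0.023, -1, 0.17, -0.07, 0, 0, 0, -0.046, -1, 0.25, -0.12, 0, 0, 0, -0.069, -1, 0.32, -0.18, 0, 0, 0, -0.092, -1, 0.39, -0.25, 0, 0, 0, -0.115, -1, 0.45, -0.32, 0, 0, 0, -0.138, -1, 0.45, -0.32, 0, 0, 0, -0.138, -1, 0.45, -0.32, 0, 0, 0, -0.138, -1]
}}

```text
time_s: 4.5
tool_pos: [0.6381, 0.028, 0.2554]
orientation: [0.0, 0.44, 0.898, 0.0]
contact_force: [-0.1, -0.0, -0.7]
gripper_width: 0.0
finger_force: 0.0
```

Run:
```python
from h import *
s=st()
import cv2
im=get_image("top"); cv2.imwrite("pics/b.png",cv2.resize(im[180:330,260:410,::-1],None,fx=4,fy=4))
for q in ["cover_peg","cover_pivot","port","jar_mouth","cap_center"]: print(q,[(round(d["conf"],2),np.array(d["at"])) for d in landmark_of("top",q)[:2]])
```

```text
t 4.5 p [0.6381 0.028  0.2554] yaw 37.79 z [ 0.0007  0.0001 -1.    ] j [-0.1162  0.9915  0.05    1.3804 -0.0601  0.7704  0.6139] F [-0.1 -0.  -0.7] T [ 0.03 -0.01 -0.06] w 0.0 0.0
cover_peg []
cover_pivot []
port []
jar_mouth [(0.75, array([ 0.5277, -0.0671,  0.1918]))]
cap_center [(0.84, array([ 0.5846, -0.2507,  0.0134])), (0.55, array([ 0.5261, -0.0641,  0.1792]))]
```

View pics/b.png

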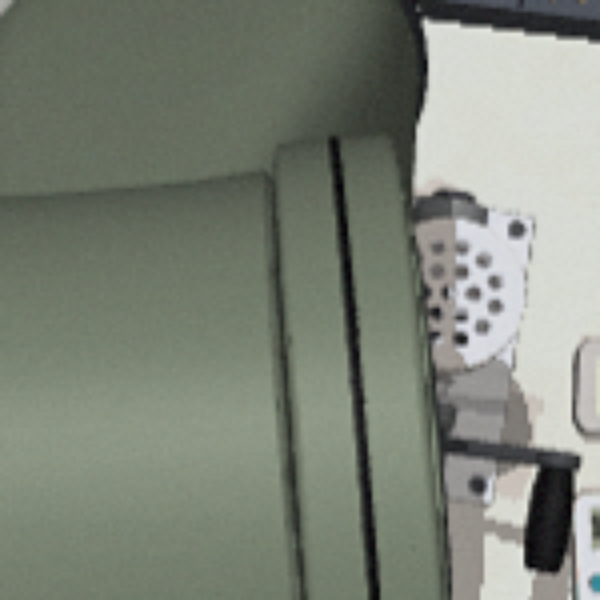

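Call:
{"op": "move_arm", "data": {
  "moves": [0.0, 0.1, 0.3, 0, 0, 0, -1, 0, 0.1, 0.65, 0, 0, 0, -1, 0, 0.1, 1.0, 0, 0, 0, -1, 0, 0.1, 1.0, 0, 0, 0, -1]
}}

```text
time_s: 5.13
tool_pos: [0.6388, 0.0382, 0.3613]
orientation: [0.004, 0.441, 0.898, 0.002]
contact_force: [0.5, -0.4, 0.8]
gripper_width: -0.0
finger_force: 0.0
```

Call:
{"op": "move_arm", "data": {
  "moves": [0, 0, 0.4, 0, 0, -0.04, 1, -0.3, -0.3, 0.5, 0, 0, -0.08, 1, -0.6, -0.6, 0.5, 0, 0, -0.12, 1, -0.8, -0.8, 0.5, 0, 0, -0.16, 1, -1.0, -1.0, 0.5, 0, 0, -0.2, 1, -1.0, -1.0, 0.5, 0, 0, -0.24, 1, -1.0, -1.0, 0.5, 0, 0, -0.28, 1, -1.0, -1.0, 0.5, 0, 0, -0.32, 1, -1.0, -1.0, 0.5, 0, 0, -0.36, 1, -1.0, -1.0, 0.5, 0, 0, -0.4, 1, -1.0, -1.0, 0.5, 0, 0, -0.44, 1, -1.0, -1.0, 0.5, 0, 0, -0.47, 1]
}}

```text
time_s: 6.13
tool_pos: [0.538, -0.0618, 0.4049]
orientation: [-0.0, 0.931, 0.364, 0.0]
contact_force: [0.3, -0.0, -1.0]
gripper_width: 1.001
finger_force: 0.0
```

Run:
```python
from h import *
s=st()
import cv2
a=get_image("scene");cv2.imwrite("pics/c.png",cv2.resize(a[200:350,250:400,::-1],None,fx=4,fy=4))
for c in ("scene",):
  for q in ["cover_peg","cover_pivot","port","jar_mouth","cap_center"]: print(c,q,[(round(d["conf"],2),np.array(d["at"])) for d in landmark_of(c,q)[:3]])
```

```text
t 6.13 p [ 0.538  -0.0618  0.4049] yaw -47.25 z [ 0.0001  0.0001 -1.    ] j [-0.1995  0.706   0.4962  1.6169 -0.3986  0.9209 -0.3838] F [ 0.3 -0.  -1. ] T [-0.02 -0.01 -0.05] w 1.001 0.0
scene cover_peg [(0.53, array([0.648 , 0.015 , 0.0737]))]
scene cover_pivot []
scene port [(0.91, array([0.5399, 0.0143, 0.0574]))]
scene jar_mouth [(0.63, array([ 0.5292, -0.0638,  0.1906]))]
scene cap_center [(0.9, array([ 0.5287, -0.0655,  0.1792])), (0.68, array([ 0.5895, -0.2503,  0.0144])), (0.57, array([0.399 , 0.1961, 0.0177]))]
```

View pics/c.png

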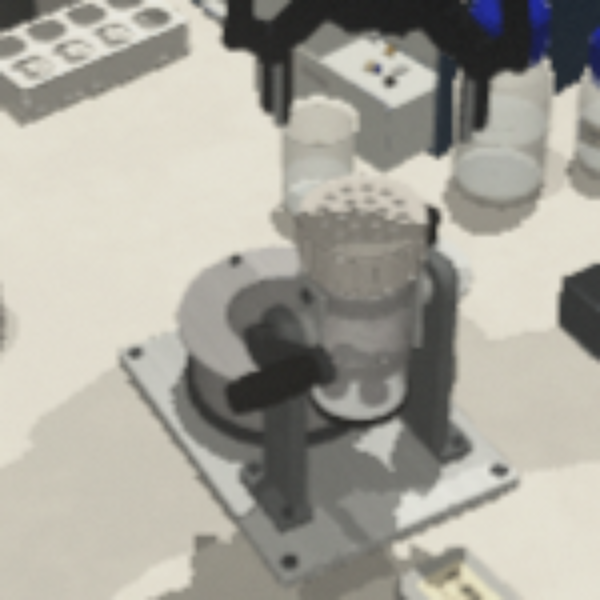

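Call:
{"op": "move_arm", "data": {
  "moves": [-0.1, -0.03, 0, 0, 0, 0, 1, -0.1, -0.03, -0.2, 0, 0, 0, 1, -0.1, -0.03, -0.4, 0, 0, 0, 1, -0.1, -0.03, -0.55, 0, 0, 0, 1, -0.1, -0.03, -0.63, 0, 0, 0, 1, -0.1, -0.03, -0.63, 0, 0, 0, 1]
}}

```text
time_s: 6.93
tool_pos: [0.528, -0.065, 0.3407]
orientation: [-0.001, 0.93, 0.368, -0.001]
contact_force: [0.1, 0.4, -1.1]
gripper_width: 0.995
finger_force: 0.0
```

Call:
{"op": "move_arm", "data": {
  "moves": [0, 0, 0, 0, 0, 0, -1, 0, 0, 0, 0, 0, 0, -1, 0, 0, 0, 0, 0, 0, -1, 0, 0, 0, 0, 0, 0, -1, 0, 0, 0, 0, 0, 0, -1, 0, 0, 0, 0, 0, 0, -1, 0, 0, 0, 0, 0, 0, -1]
}}

```text
time_s: 7.52
tool_pos: [0.5282, -0.0652, 0.3433]
orientation: [0.0, 0.93, 0.367, 0.001]
contact_force: [-3.0, 0.3, 9.3]
gripper_width: 0.758
finger_force: 63.9
```

Run:
```python
from h import *
s=st()
import cv2
a=get_image("scene");cv2.imwrite("pics/d.png",cv2.resize(a[200:350,250:400,::-1],None,fx=4,fy=4))
```

```text
t 7.52 p [ 0.5282 -0.0652  0.3433] yaw -46.89 z [ 0.002  -0.0001 -1.    ] j [-0.165   0.7712  0.437   1.7308 -0.4535  0.7393 -0.3152] F [-3.   0.3  9.3] T [-0.06  0.48  0.  ] w 0.758 63.89898978173733
```

View pics/d.png

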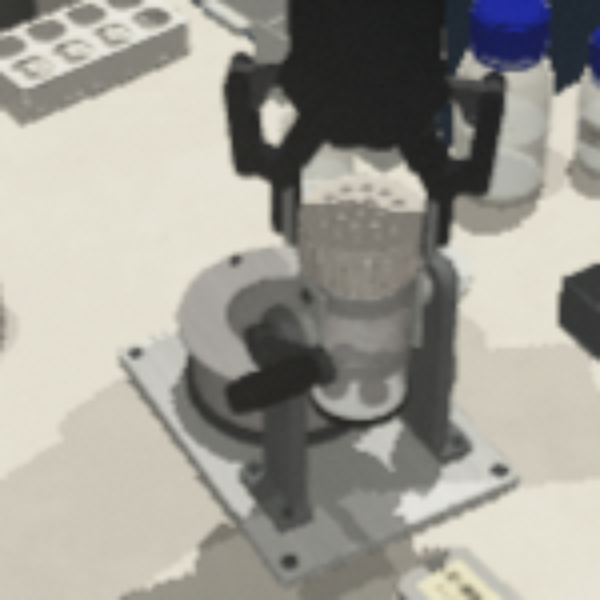

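Call:
{"op": "move_arm", "data": {
  "moves": [0, 0, 0, 0, 0, 0.035, -1, 0, 0, 0, 0, 0, 0.07, -1, 0, 0, 0, 0, 0, 0.105, -1, 0, 0, 0, 0, 0, 0.14, -1, 0, 0, 0, 0, 0, 0.175, -1, 0, 0, 0, 0, 0, 0.21, -1, 0, 0, 0, 0, 0, 0.245, -1, 0, 0, 0, 0, 0, 0.28, -1, 0, 0, 0, 0, 0, 0.315, -1, 0, 0, 0, 0, 0, 0.35, -1, 0, 0, 0, 0, 0, 0.385, -1, 0, 0, 0, 0, 0, 0.42, -1]
}}

```text
time_s: 8.57
tool_pos: [0.5285, -0.0651, 0.3433]
orientation: [0.001, 0.508, 0.862, 0.0]
contact_force: [0.9, -0.0, 7.1]
gripper_width: 0.761
finger_force: 64.4
```

Call:
{"op": "move_arm", "data": {
  "moves": [0, 0, 0, 0, 0, 0.035, -1, 0, 0, 0, 0, 0, 0.07, -1, 0, 0, 0, 0, 0, 0.105, -1, 0, 0, 0, 0, 0, 0.14, -1, 0, 0, 0, 0, 0, 0.175, -1, 0, 0, 0, 0, 0, 0.21, -1, 0, 0, 0, 0, 0, 0.24, -1, 0, 0, 0, 0, 0, 0.27, -1, 0, 0, 0, 0, 0, 0.27, -1, 0, 0, 0, 0, 0, 0.27, -1]
}}

```text
time_s: 9.4
tool_pos: [0.5287, -0.0652, 0.3433]
orientation: [0.002, 0.11, 0.994, -0.0]
contact_force: [2.9, -0.8, 6.7]
gripper_width: 0.758
finger_force: 64.9
```

```bash
python3 -c "
from h import *; st()"
```

```text
t 9.4 p [ 0.5287 -0.0652  0.3433] yaw 77.33 z [ 0.0038 -0.0009 -1.    ] j [ 0.1739  0.7302 -0.2065  1.7188  0.2125  0.7106  1.2071] F [ 2.9 -0.8  6.7] T [ 0.24 -0.61  0.13] w 0.758 64.93165098130703
```

Call:
{"op": "move_arm", "data": {
  "moves": [0, 0, 0, 0, 0, 0.02, -1, 0, 0, 0, 0, 0, 0.04, -1, 0, 0, 0, 0, 0, 0.055, -1, 0, 0, 0, 0, 0, 0.055, -1]
}}

```text
time_s: 9.73
tool_pos: [0.5289, -0.0651, 0.3434]
orientation: [0.002, 0.023, 1.0, -0.0]
contact_force: [4.9, 1.1, 5.7]
gripper_width: 0.762
finger_force: 64.9
```

```bash
python3 -c "
from h import *; st()"
```

```text
t 9.73 p [ 0.5289 -0.0651  0.3434] yaw 87.37 z [ 0.0043 -0.001  -1.    ] j [ 0.2016  0.7336 -0.2584  1.7176  0.2639  0.7203  1.333 ] F [4.9 1.1 5.7] T [ 0.26 -0.83  0.14] w 0.762 64.8935990408063
```

Call:
{"op": "move_arm", "data": {
  "moves": [0, 0, 0.02, 0, 0, 0, -1, 0, 0, 0.04, 0, 0, 0, -1, 0, 0, 0.06, 0, 0, 0, -1, 0, 0, 0.06, 0, 0, 0, -1]
}}

```text
time_s: 10.07
tool_pos: [0.5288, -0.0652, 0.3493]
orientation: [0.002, 0.025, 1.0, -0.001]
contact_force: [5.1, -0.4, 2.0]
gripper_width: 0.761
finger_force: 67.1
```

```bash
python3 -c "
from h import *; st()"
```

```text
t 10.07 p [ 0.5288 -0.0652  0.3493] yaw 87.18 z [ 0.0037 -0.0012 -1.    ] j [ 0.2028  0.7249 -0.2605  1.711   0.2591  0.7358  1.3341] F [ 5.1 -0.4  2. ] T [-0.03 -1.07 -0.02] w 0.761 67.07712315022945
```

Call:
{"op": "move_arm", "data": {
  "moves": [0, 0, 0.2, 0, 0, 0, -1, 0, 0, 0.45, 0, 0, 0, -1, 0, 0, 0.7, 0, 0, 0, -1, 0, 0, 0.7, 0, 0, 0, -1]
}}

```text
time_s: 10.4
tool_pos: [0.5284, -0.065, 0.4225]
orientation: [0.003, 0.025, 1.0, -0.001]
contact_force: [-0.0, -0.1, 0.1]
gripper_width: 0.758
finger_force: 69.3
```

Call:
{"op": "move_arm", "data": {
  "moves": [0.05, 0.2, 0, 0, 0, 0, -1, 0.1, 0.5, 0, 0, 0, 0, -1, 0.15, 0.8, 0, 0, 0, 0, -1, 0.16, 1.0, 0, 0, 0, 0, -1, 0.16, 1.0, 0, 0, 0, 0, -1]
}}

```text
time_s: 10.82
tool_pos: [0.544, 0.0392, 0.4183]
orientation: [0.0, 0.022, 1.0, 0.001]
contact_force: [-0.0, 0.6, -0.4]
gripper_width: 0.759
finger_force: 69.3
```

Call:
{"op": "move_arm", "data": {
  "moves": [0, 0.3, 0, 0, 0, 0, -1, 0, 0.6, 0, 0, 0, 0, -1, 0, 0.9, 0, 0, 0, 0, -1, 0, 1.0, 0, 0, 0, 0, -1, 0, 1.0, 0, 0, 0, 0, -1]
}}

```text
time_s: 11.23
tool_pos: [0.5437, 0.1373, 0.4181]
orientation: [0.0, 0.023, 1.0, 0.0]
contact_force: [0.8, -0.3, -1.0]
gripper_width: 0.753
finger_force: 69.3
```

Call:
{"op": "move_arm", "data": {
  "moves": [0, 0.2, -0.2, 0, 0, 0, -1, 0, 0.2, -0.45, 0, 0, 0, -1, 0, 0.2, -0.7, 0, 0, 0, -1, 0, 0.2, -0.9, 0, 0, 0, -1, 0, 0.2, -1.0, 0, 0, 0, -1, 0, 0.2, -1.0, 0, 0, 0, -1]
}}

```text
time_s: 11.73
tool_pos: [0.5441, 0.1539, 0.3165]
orientation: [-0.001, 0.025, 1.0, -0.001]
contact_force: [0.5, 0.7, -0.6]
gripper_width: 0.76
finger_force: 69.3
```

Run:
```python
from h import *
s=st()
for c in ("scene","top"):
  for q in ["cap_center","beaker"]: print(c,q,[(round(d["conf"],2),np.array(d["at"])) for d in (get_image(c),landmark_of(c,q))[1][:3]])
```

```text
t 11.73 p [0.5441 0.1539 0.3165] yaw 87.14 z [-0.0021 -0.0017 -1.    ] j [-0.217   0.8129 -0.2254  1.623   0.2453  0.7362  0.9636] F [ 0.5  0.7 -0.6] T [-0.04 -0.01 -0.02] w 0.76 69.25416111946106
scene cap_center [(0.76, array([0.5401, 0.1531, 0.1514])), (0.76, array([ 0.5914, -0.2492,  0.0135])), (0.68, array([0.3989, 0.1992, 0.0184]))]
scene beaker [(0.88, array([ 0.674 ,  0.1531, -0.0023]))]
top cap_center [(0.85, array([ 0.5901, -0.2504,  0.0109])), (0.74, array([ 0.4217, -0.176 , -0.0003])), (0.24, array([ 0.5323, -0.0625,  0.0896]))]
top beaker [(0.85, array([0.6754, 0.1488, 0.0001])), (0.22, array([ 0.5037, -0.1824, -0.0003]))]
```

Call:
{"op": "move_arm", "data": {
  "moves": [0, 0, -0.25, 0, 0, 0, -1, 0, 0, -0.5, 0, 0, 0, -1, 0, 0, -0.75, 0, 0, 0, -1, 0, 0, -1.0, 0, 0, 0, -1, 0, 0, -1.0, 0, 0, 0, -1]
}}

```text
time_s: 12.55
tool_pos: [0.5433, 0.1548, 0.2145]
orientation: [-0.002, 0.024, 1.0, -0.001]
contact_force: [-1.3, -0.7, -0.6]
gripper_width: 0.755
finger_force: 69.2
```

Call:
{"op": "move_arm", "data": {
  "moves": [0, 0, -0.1, 0, 0, 0, -1, 0, 0, -0.2, 0, 0, 0, -1, 0, 0, -0.3, 0, 0, 0, -1, 0, 0, -0.36, 0, 0, 0, -1, 0, 0, -0.36, 0, 0, 0, -1, 0, 0, -0.36, 0, 0, 0, -1]
}}

```text
time_s: 13.05
tool_pos: [0.5441, 0.1551, 0.1819]
orientation: [-0.0, 0.025, 1.0, -0.0]
contact_force: [0.8, -0.5, -0.6]
gripper_width: 0.757
finger_force: 69.3
```

Next I'll creep down until the cap touches, and stop there.

Call:
{"op": "move_arm", "data": {
  "moves": [0, 0, -0.02, 0, 0, 0, -1, 0, 0, -0.04, 0, 0, 0, -1, 0, 0, -0.04, 0, 0, 0, -1, 0, 0, -0.04, 0, 0, 0, -1]
}}

```text
time_s: 13.38
tool_pos: [0.5442, 0.155, 0.178]
orientation: [0.0, 0.025, 1.0, -0.0]
contact_force: [-0.1, -0.4, 0.9]
gripper_width: 0.756
finger_force: 69.3
```

Call:
{"op": "move_arm", "data": {
  "moves": [0, 0, -0.01, 0, 0, 0, -1, 0, 0, -0.015, 0, 0, 0, -1, 0, 0, -0.015, 0, 0, 0, -1, 0, 0, -0.015, 0, 0, 0, -1]
}}

```text
time_s: 13.72
tool_pos: [0.5441, 0.155, 0.1765]
orientation: [0.0, 0.025, 1.0, -0.0]
contact_force: [0.2, -0.8, 3.1]
gripper_width: 0.762
finger_force: 69.5
```

Call:
{"op": "move_arm", "data": {
  "moves": [0, 0, 0, 0, 0, 0, 1, 0, 0, 0, 0, 0, 0, 1, 0, 0, 0, 0, 0, 0, 1, 0, 0, 0.1, 0, 0, 0, 1, 0, 0, 0.4, 0, 0, 0, 1, 0, 0, 0.8, 0, 0, 0, 1, 0, 0, 1.0, 0, 0, 0, 1]
}}

```text
time_s: 14.3
tool_pos: [0.5443, 0.1551, 0.2805]
orientation: [0.001, 0.025, 1.0, 0.0]
contact_force: [0.2, 0.7, 0.8]
gripper_width: 0.999
finger_force: 0.0
```

Call:
{"op": "move_arm", "data": {
  "moves": [0, 0, 0.3, 0, 0, 0, 1, -0.3, -0.3, 0.7, 0, 0, 0, 0, -0.6, -0.6, 1.0, 0, 0, 0, -0.5, -0.8, -0.9, 1.0, 0, 0, 0, -0.5, -1.0, -1.0, 1.0, 0, 0, 0, -0.5]
}}

```text
time_s: 14.72
tool_pos: [0.4431, 0.0533, 0.3785]
orientation: [0.002, 0.025, 1.0, -0.0]
contact_force: [1.7, -0.5, 0.1]
gripper_width: 0.457
finger_force: 0.0
```

Run:
```python
from h import *
import cv2
s=st()
a=get_image("scene");cv2.imwrite("pics/e.png",cv2.resize(a[180:380,210:410,::-1],None,fx=3,fy=3))
for q in ["cap_center","crank_knob","tilt_axis","cover_peg","port"]: print(q,[(round(d["conf"],2),np.array(d["at"])) for d in landmark_of("scene",q)[:4]])
```

```text
t 14.72 p [0.4431 0.0533 0.3785] yaw 87.13 z [ 0.0033 -0.0005 -1.    ] j [-0.0312  0.5729 -0.2671  1.9644  0.2469  0.6321  1.0634] F [ 1.7 -0.5  0.1] T [-0.04 -0.14 -0.03] w 0.457 0.0
cap_center [(0.73, array([0.5378, 0.1542, 0.0147])), (0.72, array([0.6483, 0.0132, 0.0757])), (0.71, array([0.3975, 0.1988, 0.0196])), (0.63, array([ 0.5921, -0.2474,  0.0132]))]
crank_knob [(0.6, array([ 0.4351, -0.1111,  0.1662]))]
tilt_axis [(0.69, array([ 0.5313, -0.0663,  0.1283]))]
cover_peg [(0.6, array([0.6486, 0.0144, 0.0758]))]
port [(0.75, array([0.5404, 0.0191, 0.0596]))]
```

View pics/e.png

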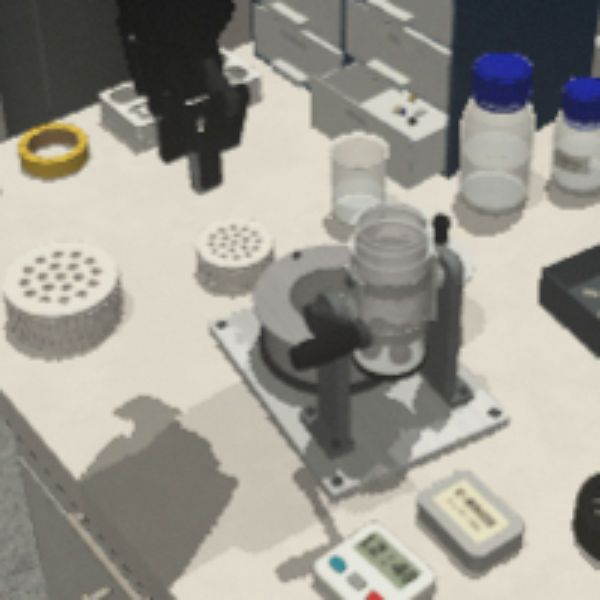

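Call:
{"op": "move_arm", "data": {
  "moves": [-0.03, -0.3, 0, 0, 0, -0.02, -0.1, -0.05, -0.6, 0, 0, 0, -0.04, -0.1, -0.07, -0.85, 0, 0, 0, -0.04, -0.1, -0.07, -0.85, 0, 0, 0, -0.04, -0.1]
}}

```text
time_s: 15.35
tool_pos: [0.4372, -0.0334, 0.376]
orientation: [-0.0, 0.089, 0.996, -0.001]
contact_force: [0.7, 0.4, -0.3]
gripper_width: 0.453
finger_force: 0.0
```

Call:
{"op": "move_arm", "data": {
  "moves": [-0.03, -0.3, 0, 0, 0, 0, -0.1, -0.05, -0.6, 0, 0, 0, 0, -0.1, -0.07, -0.79, 0, 0, 0, 0, -0.1, -0.07, -0.79, 0, 0, 0, 0, -0.1, -0.07, -0.79, 0, 0, 0, 0, -0.1]
}}

```text
time_s: 15.77
tool_pos: [0.4306, -0.109, 0.3761]
orientation: [-0.0, 0.088, 0.996, 0.0]
contact_force: [1.5, 1.2, 0.2]
gripper_width: 0.451
finger_force: 0.0
```

Run:
```python
from h import *
import cv2
s=st()
a=get_image("scene");cv2.imwrite("pics/f.png",cv2.resize(a[220:370,250:400,::-1],None,fx=4,fy=4))
```

```text
t 15.77 p [ 0.4306 -0.109   0.3761] yaw 79.95 z [-0.0001  0.0003 -1.    ] j [ 0.3395  0.5754 -0.2721  1.973   0.2519  0.6255  1.2992] F [1.5 1.2 0.2] T [0.   0.02 0.02] w 0.451 0.0
```

View pics/f.png

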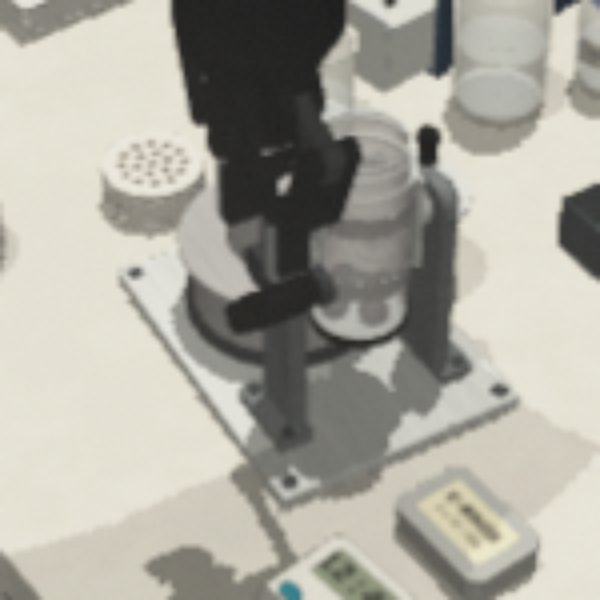

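The fingers hang above the handle, which is at about (270,300). I'll descend and straddle it.

Call:
{"op": "move_arm", "data": {
  "moves": [0, -0.01, -0.15, 0, 0, 0, -0.1, 0, -0.01, -0.3, 0, 0, 0, -0.1, 0, -0.01, -0.45, 0, 0, 0, -0.1, 0, -0.01, -0.6, 0, 0, 0, -0.1, 0, -0.01, -0.61, 0, 0, 0, -0.1, 0, -0.01, -0.61, 0, 0, 0, -0.1]
}}

```text
time_s: 16.32
tool_pos: [0.4305, -0.1089, 0.3151]
orientation: [-0.001, 0.086, 0.996, 0.0]
contact_force: [0.8, 0.4, 0.9]
gripper_width: 0.449
finger_force: 0.0
```

Call:
{"op": "move_arm", "data": {
  "moves": [0, 0, 0, 0, 0, 0, -0.5, 0, 0, 0, 0, 0, 0, -0.5, 0, 0, 0, 0, 0, 0, -0.5]
}}

```text
time_s: 16.57
tool_pos: [0.4302, -0.1098, 0.316]
orientation: [0.001, 0.087, 0.996, -0.0]
contact_force: [0.2, -0.6, -0.2]
gripper_width: 0.253
finger_force: 0.0
```

Run:
```python
from h import *
s=st()
get_image("scene")
for q in ["crank_knob","jar_mouth"]: print(q,[(round(d["conf"],2),np.array(d["at"])) for d in landmark_of("scene",q)[:4]])
o=[]
for t in np.linspace(0,2.1,22):
    a=np.radians(150.2)-t
    dy=.0703*np.cos(a)+.061; dz=.0703*np.sin(a)-.035
    print(round(t,2),np.array([dy*.174,dy*.985,dz]).round(4)*10)
```

```text
t 16.57 p [ 0.4302 -0.1098  0.316 ] yaw 79.99 z [ 0.001  -0.0003 -1.    ] j [ 0.2987  0.683  -0.2077  2.0497  0.3127  0.4373  1.248 ] F [ 0.2 -0.6 -0.2] T [ 0.03  0.05 -0.02] w 0.253 0.0
crank_knob [(0.56, array([ 0.432 , -0.1126,  0.163 ]))]
jar_mouth [(0.74, array([ 0.5275, -0.0597,  0.1914])), (0.38, array([ 0.4344, -0.1135,  0.1653]))]
0.0 [-0.    -0.    -0.001]
0.1 [0.007 0.037 0.059]
0.2 [0.014 0.08  0.114]
0.3 [0.023 0.128 0.164]
0.4 [0.032 0.181 0.209]
0.5 [0.042 0.239 0.249]
0.6 [0.053 0.299 0.283]
0.7 [0.064 0.363 0.31 ]
0.8 [0.076 0.429 0.331]
0.9 [0.088 0.497 0.345]
1.0 [0.1   0.566 0.352]
1.1 [0.112 0.635 0.352]
1.2 [0.124 0.704 0.345]
1.3 [0.136 0.772 0.331]
1.4 [0.148 0.838 0.311]
1.5 [0.159 0.902 0.283]
1.6 [0.17  0.962 0.25 ]
1.7 [0.18 1.02 0.21]
1.8 [0.189 1.073 0.165]
1.9 [0.198 1.121 0.114]
2.0 [0.206 1.164 0.059]
2.1 [0.212 1.201 0.   ]
```

Call:
{"op": "move_arm", "data": {
  "moves": [0.01, 0.04, 0.06, 0, 0, 0, -0.5, 0.01, 0.08, 0.11, 0, 0, 0, -0.5, 0.02, 0.13, 0.16, 0, 0, 0, -0.5, 0.03, 0.18, 0.21, 0, 0, 0, -0.5, 0.04, 0.24, 0.25, 0, 0, 0, -0.5, 0.05, 0.3, 0.28, 0, 0, 0, -0.5, 0.06, 0.36, 0.31, 0, 0, 0, -0.5, 0.08, 0.43, 0.33, 0, 0, 0, -0.5, 0.09, 0.5, 0.345, 0, 0, 0, -0.5, 0.1, 0.57, 0.35, 0, 0, 0, -0.5, 0.1, 0.57, 0.35, 0, 0, 0, -0.5]
}}

```text
time_s: 17.63
tool_pos: [0.4402, -0.0521, 0.351]
orientation: [0.0, 0.087, 0.996, -0.0]
contact_force: [-0.4, 0.5, -0.7]
gripper_width: 0.251
finger_force: 0.0
```

Run:
```python
from h import *
s=st()
get_image("scene")
for q in ["crank_knob","jar_mouth"]: print(q,[(round(d["conf"],2),np.array(d["at"])) for d in landmark_of("scene",q)[:4]])
```

```text
t 17.63 p [ 0.4402 -0.0521  0.351 ] yaw 80.04 z [ 0.0007 -0.0001 -1.    ] j [ 0.1808  0.6164 -0.228   2.011   0.257   0.5404  1.169 ] F [-0.4  0.5 -0.7] T [-0.05 -0.   -0.  ] w 0.251 0.0
crank_knob [(0.73, array([ 0.4433, -0.056 ,  0.1977]))]
jar_mouth [(0.71, array([ 0.5341, -0.0085,  0.1645]))]
```

Call:
{"op": "move_arm", "data": {
  "moves": [0.01, 0.07, 0, 0, 0, 0, -0.5, 0.02, 0.14, -0.01, 0, 0, 0, -0.5, 0.04, 0.21, -0.02, 0, 0, 0, -0.5, 0.05, 0.28, -0.04, 0, 0, 0, -0.5, 0.06, 0.34, -0.07, 0, 0, 0, -0.5, 0.07, 0.405, -0.1, 0, 0, 0, -0.5, 0.08, 0.465, -0.14, 0, 0, 0, -0.5, 0.09, 0.52, -0.19, 0, 0, 0, -0.5, 0.1, 0.57, -0.24, 0, 0, 0, -0.5, 0.11, 0.61, -0.28, 0, 0, 0, -0.5, 0.11, 0.61, -0.28, 0, 0, 0, -0.5, 0.11, 0.61, -0.28, 0, 0, 0, -0.5]
}}

```text
time_s: 18.78
tool_pos: [0.4511, 0.0086, 0.3218]
orientation: [-0.0, 0.087, 0.996, 0.0]
contact_force: [-0.1, -1.0, -0.1]
gripper_width: 0.248
finger_force: 0.3
```

Run:
```python
from h import *
import cv2
s=st()
a=get_image("scene");cv2.imwrite("pics/g.png",cv2.resize(a[220:370,250:400,::-1],None,fx=4,fy=4))
for q in ["crank_knob","jar_mouth","ball_1_center"]: print(q,[(round(d["conf"],2),np.array(d["at"])) for d in landmark_of("scene",q)[:6]])
```

```text
t 18.78 p [0.4511 0.0086 0.3218] yaw 80.02 z [-0.0007  0.0003 -1.    ] j [ 0.0166  0.6773 -0.183   2.0194  0.2554  0.4669  1.0408] F [-0.1 -1.  -0.1] T [-0.09 -0.01 -0.01] w 0.248 0.25742185302078724
crank_knob [(0.89, array([0.4509, 0.0042, 0.167 ]))]
jar_mouth [(0.56, array([ 0.5341, -0.0115,  0.1003]))]
ball_1_center []
```

View pics/g.png

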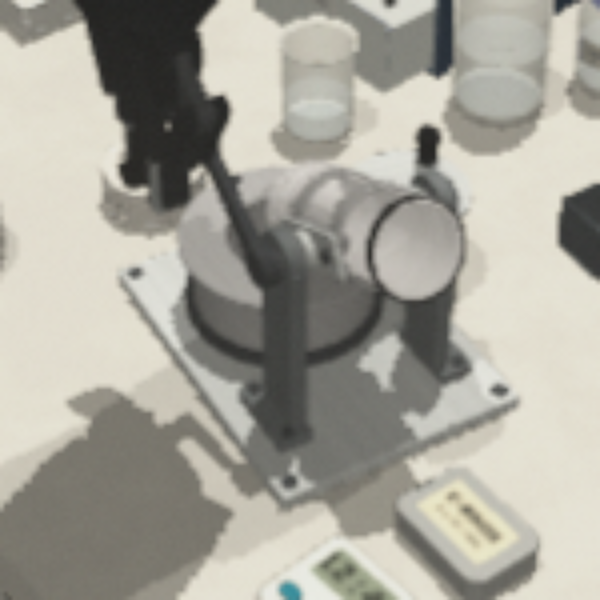

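The jar is tipped, with its closed end at (415,248) facing the camera. It looks empty, and I estimate the tilt at 1.9 to 2.0 rad. I'll nudge it a little further, let the balls settle, then release and retreat.

Call:
{"op": "move_arm", "data": {
  "moves": [0.0, 0.02, -0.03, 0, 0, 0, -0.5, 0.01, 0.03, -0.05, 0, 0, 0, -0.5, 0.01, 0.03, -0.05, 0, 0, 0, -0.5, 0.01, 0.03, -0.05, 0, 0, 0, -0.5, 0, 0, -0.05, 0, 0, 0, -0.2, 0, 0, -0.05, 0, 0, 0, -0.2]
}}

```text
time_s: 19.48
tool_pos: [0.451, 0.0078, 0.3172]
orientation: [0.0, 0.087, 0.996, -0.0]
contact_force: [-0.6, 0.3, 0.0]
gripper_width: 0.398
finger_force: 0.0
```

Call:
{"op": "move_arm", "data": {
  "moves": [0, 0, 0.1, 0, 0, 0, -0.1, 0, 0, 0.3, 0, 0, 0, -0.1, 0, 0, 0.6, 0, 0, 0, -0.1, 0, 0, 1.0, 0, 0, 0, -0.1, 0, 0, 1.0, 0, 0, 0, -0.1]
}}

```text
time_s: 19.9
tool_pos: [0.4514, 0.0084, 0.4226]
orientation: [0.003, 0.087, 0.996, 0.001]
contact_force: [0.4, -0.1, 0.4]
gripper_width: 0.45
finger_force: 0.0
```

Call:
{"op": "move_arm", "data": {
  "moves": [-0.1, 0.3, 0.1, 0, 0, 0, -0.1, -0.1, 0.6, 0.1, 0, 0, 0, -0.1, -0.1, 1.0, 0.1, 0, 0, 0, -0.1, -0.1, 1.0, 0.1, 0, 0, 0, -0.1]
}}

```text
time_s: 20.23
tool_pos: [0.4404, 0.1147, 0.4276]
orientation: [0.0, 0.083, 0.997, 0.002]
contact_force: [0.7, 1.9, 0.4]
gripper_width: 0.447
finger_force: 0.0
```

Call:
{"op": "move_arm", "data": {
  "moves": [-0.4, 0.3, 0, 0, 0, 0, -0.1, -0.5, 0.7, 0, 0, 0, 0, -0.1, -0.5, 1.0, 0, 0, 0, 0, -0.1, -0.5, 1.0, 0, 0, 0, 0, -0.1]
}}

```text
time_s: 20.57
tool_pos: [0.3895, 0.2139, 0.4275]
orientation: [-0.0, 0.083, 0.997, 0.002]
contact_force: [0.4, 0.8, 0.2]
gripper_width: 0.453
finger_force: 0.0
```

Run:
```python
from h import *
import cv2
s=st()
a=get_image("scene")[190:340,240:390,::-1];b=get_image("top")[180:330,250:400,::-1]
cv2.imwrite("pics/i.png",np.hstack([cv2.resize(x,(400,400),interpolation=cv2.INTER_CUBIC) for x in (a,b)]))
for c in ("scene","top"):
  for q in ["jar_mouth","ball_1_center","cap_center","cover_peg","crank_knob"]: print(c,q,[(round(d["conf"],2),np.array(d["at"])) for d in landmark_of(c,q)[:6]])
```

```text
t 20.57 p [0.3895 0.2139 0.4275] yaw 80.43 z [ 0.0003  0.0035 -1.    ] j [-0.423   0.4912 -0.2425  1.8921  0.1588  0.7746  0.6523] F [0.4 0.8 0.2] T [ 0.01 -0.07  0.04] w 0.453 0.0
scene jar_mouth []
scene ball_1_center []
scene cap_center [(0.92, array([ 0.5945, -0.251 ,  0.012 ])), (0.84, array([0.5427, 0.1551, 0.0146])), (0.79, array([0.3923, 0.1962, 0.0191]))]
scene cover_peg [(0.61, array([0.6502, 0.0139, 0.0739]))]
scene crank_knob [(0.69, array([0.4555, 0.0082, 0.1676]))]
top jar_mouth [(0.9, array([ 0.5385, -0.0099,  0.1038]))]
top ball_1_center [(0.61, array([0.5528, 0.0404, 0.0231]))]
top cap_center [(0.88, array([0.5385, 0.1595, 0.0108])), (0.81, array([ 0.5911, -0.2495,  0.0111])), (0.71, array([0.3955, 0.1946, 0.0249]))]
top cover_peg [(0.82, array([0.6509, 0.0118, 0.0782]))]
top crank_knob [(0.96, array([0.4499, 0.0054, 0.1694]))]
```

View pics/i.png

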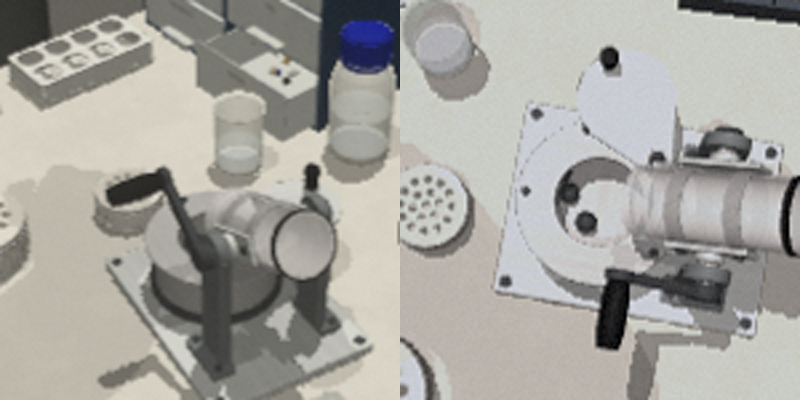

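The picture shows two balls in the port at (570,190) and (587,222), the jar looking empty, the cover clear and the cap standing. One dark dot at (653,253) needs checking against the first picture, to see whether it was there before or is a stray ball.

Run:
```python
from h import *
import cv2
b=get_image("top"); a=cv2.imread("pics/top0.png")[:,:,::-1]
print([ (round(d["conf"],2),np.array(d["at"])) for i in (1,) for d in find_in("top","ball_1_center")])
get_image("scene");print([ (round(d["conf"],2),np.array(d["at"])) for i in (1,) for d in find_in("scene","ball_1_center")])
for im in (a,b): print(im[268:281,336:354].mean(2).astype(int))
# jar interior & port: darkest values
print(b[240:282,332:400:2].mean(2).astype(int)[::2])
c=camera_info("top");M=R.from_quat(np.array(c["orientation"])[[1,2,3,0]]).as_matrix()
K=np.array([[c["fx"],0,c["cx"]],[0,c["fy"],c["cy"]],[0,0,1.]])
for z in (.01,.07):
  u=cv2.undistortPoints(np.array([[[344.9,274.9]]]),K,np.array(c["D"]))[0,0]
  d=M@np.array([u[0],-u[1],-1]); p=np.array(c["position"]); print(z,p+d*(z-p[2])/d[2])
```

```text
[]
[]
[[128 179 187 186 184 184 183 182 179 180 182 184 177 181 178 182 181 109]
 [180 186 182 186 183 183 182 185 184 182 184 181 183 181 177 184 152 132]
 [184 183 182 180 180 180 181 182 180 179 184 181 179 183 182 178 131 121]
 [179 182 181 181 180 181 178 181 183 183 183 178 180 181 189 147 129 125]
 [184 181 180 181 176 175 184 185 167 166 176 183 182 184 164 115 120 125]
 [181 179 181 180 182 182 183 163 110 111 136 175 181 172 116 117 119 121]
 [182 178 183 180 181 180 185 115  68  61  62 170 184 132 123 121 122 122]
 [184 187 182 183 180 180 183 142  79  68  62 169 164 112 119 124 121 124]
 [182 182 184 182 182 182 183 164 134 131 131 151 118 123 127 125 125 129]
 [181 183 184 182 177 179 183 184 188 192 173 119 123 126 128 120 125 126]
 [179 183 182 184 183 184 184 186 180 166 117 124 127 127 125 129 122 122]
 [181 181 183 184 181 183 182 169 153 108 119 127 129 127 129 127 128 146]
 [180 182 180 183 185 181 173 141 112 119 123 122 124 128 126 121 123 181]]
[[195 133 125 136 148 142 126 118 126 119 120 118 122 130 113 106 103 112]
 [211 139 134 141 152 151 132 127 122 120 1
[... 3181 characters left out ...]
64 147
  133 146 122  91  86  94 104 117 123 132 139 142 151  30  31 156]
 [185 188 185 144 101 114  46  61 121 126 139  57  44  82  75 129 148 159
  160 156 161 173 190 193 121  90 136 125 120 118 115  89   0 114]
 [188 183 184 185 147  96  77  79 103 113 113 118 118 116 119 161 198 209
  195 141 110  82  54  48  87 108 114 143 134 135 135 142 100  91]
 [187 183 183 188 184 189 189 107 125 115 117 117 107 112 114 113 123 127
  116 125 139 140 122 103 141 133 140 143 135 138 134 134 136 137]
 [165 170 186 201 202 191 121 141 139 140 145 119  80  96 105 112 122 124
  113 129 126 142 139 141 138 138 140 126 136 135 133 137 136 137]]
0.01 [ 0.5072 -0.0255  0.01  ]
0.07 [ 0.5016 -0.0232  0.07  ]
```

The dot is a fixed screw, at the same pixel as in the first picture. No dark pixels remain inside the jar, so I'm handing the job in.

```bash
python3 -c "
from rig import *; print(sign_off())"
```

```text
the job is handed in; nothing more can be done
None
```

I handed the job in at about 21 s: cover swivelled clear, cap standing holes up on the worktop, jar tipped and showing empty; two of the five balls are visible in the bowl and the other three hidden from the camera, so I presume they are in it too (no verdict was returned).

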